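# Take the pH electrode out of a culture vessel and hold it for a look at its bulb

## Task

The pH electrode of the small stirred culture vessel is to have its glass bulb looked at: by hand, turn the electrode's knurled bayonet ring anticlockwise, about a fifth of a turn, until it is fully open, then draw the electrode straight up out of the lid by its black head. Lay it over in the air until it is nearer level than upright and hold it like that, still, all of it higher than the top of the ring and clear of the vessel; the program finishes while holding it there. Leave the plugged port's ring locked, and do not upset or push away the other things on the bench.

Things in the scene. Friction and masses are not known exactly. Their poses are not given: they have to be found in the camera images.
- vessel: glass culture vessel (100 mm across) with a round steel lid (120 mm across), fixed on the stirrer base. Origin: centre of its underside, 40 mm above the table; z up. The lid has two equal port necks on the vessel's x axis: the electrode's at x = -34 mm, the plugged one at +34 mm, each with a knurled bayonet ring on it
- lid_top (a point): middle of the lid's top, 152 mm above the table; a septum 7 mm high stands here, screw heads 6 mm high round the rim. In the vessel's axes a white gas filter (22 mm across) stands at (22, 42) mm, 28 mm above the lid, and a thin bent sampling tube at (20, -42) mm, 27 mm high, reaching out to (36, -72) mm
- coupling_grip (a point): centre, at half height, of the electrode's knurled bayonet ring: steel, 36 mm across, 18 mm high, vertical axis, captive on a 26 mm neck. This point is 25 mm above the lid (177 mm above the table), the ring's underside 16 mm, its top 34 mm above the lid. The electrode's head stands up from its middle, to 24 mm above the ring's top: grip the ring with the head between the fingers
- coupling (a joint): angle of the electrode's ring, rad: 0 locked, growing anticlockwise seen from above, 1.22 fully open (end stop); stays where it is left (friction 0.08 N m). From 0.97 on, the slots in its top let the electrode's lugs pass; below that it holds the electrode down. The ring neither comes off nor rises
- electrode: pH electrode, 55 to 115 g, loose in its port: straight 12 mm shaft, small glass bulb below, a cross bar of lugs (23 x 5 x 6 mm) 112 to 118 mm above the tip, seated in a keyway 6 mm deep, black head on top. Origin: tip of the bulb (60 mm above the table at the start); z along the shaft to the head. 1.5 mm play all round in the neck. Raised straight up by 130 mm it is clear of the ring
- electrode_head (a point): middle of the electrode's head, on its axis, 139 mm from the tip: a black cylinder 20 mm across and 22 mm long. At the start its underside is 188 mm above the table (2 mm above the ring's top), its top 210 mm
- electrode_tip (a point): tip of the glass bulb, the electrode's lower end
- plug_ring_grip (a point): centre, at half height, of the other, equal bayonet ring, over the blanking plug; the plug's low steel cap stands 7 mm above that ring
- plug_ring (a joint): angle of the plugged port's ring, rad: 0 locked, 1.22 open, anticlockwise; to be left locked
- buffer_bottle: a white plastic buffer bottle, 58 mm across, 115 mm tall, standing beside the vessel; to be left alone. Origin: centre of its underside
- sample_jar: a clear specimen jar with a red lid, 60 mm across, 65 mm tall, standing near the vessel; to be left alone. Origin: centre of its underside
- beaker: a glass beaker, 68 mm across, 85 mm tall, standing near the vessel; to be left alone. Origin: centre of its underside
- calculator: a pocket calculator lying flat, 120 x 72 x 10 mm; to be left alone. Origin: centre of its underside
- marker: a marker pen lying flat, 120 mm long, 13 mm thick; to be left alone. Origin: centre of its underside
- culture_flask: a clear culture flask lying flat, 85 x 75 x 34 mm with a capped neck to its own +x; to be left alone. Origin: centre of its underside
- glove_box: a carton of gloves, 125 x 240 x 75 mm; to be left alone. Origin: centre of its underside

How it is judged:
By the outcome, as a careful person would: the job done as asked, in the order asked, and still so for the second after the job is handed in, while the arm keeps its last pose, push and grip.
It also fails if it takes over 51 s, if anything falls off the work surface, if the arm or the gripper's body presses on something with over 40 N, if the wrist force passes 120 N, or if a joint passes its speed limit or range.

## Robot

A 6-joint arm with a two-finger parallel gripper is mounted at the origin on the work surface. World frame = base frame: x ahead of the robot, y to its left, z up, the work surface at z = 0. Lengths are in m, angles in rad, forces in N, time in s.
With the tool pointing down it reaches from about 0.25 to 0.775 m from the base axis. Payload 4 kg.
Tool frame: the origin (TCP) lies midway between the tips of the shut fingers; the grasp point (between the pads) lies 19 mm behind it; z points along the fingers, y is the line along which they close (so a half turn about z gives the same grasp; the last joint's range is limited). The gripper opens to 85 mm and grips with 20 to 120 N. Pads are 22 mm wide; open, the fingers measure 114 mm over their backs; the gripper's body (76 mm by 85 mm) begins 54 mm behind the grasp point. The pads swing forward as they close: fully open they stand 13 mm farther back than shut.
Start: joints at [1.034, 0.087, 1.371, -0, 1.684, -0.103], TCP at [0.231, 0.499, 0.231] pointing down, gripper open.
Joint ranges: [-3.1, 3.1], [-0.76, 2.03], [0.27, 2.55], [-1.08, 4.22], [0.17, 2.65], [-2.57, 2.57]. Speed limits (rad/s): [2.79, 2.79, 3.14, 3.14, 3.14, 3.14].

## Interface

Orientations are given as a unit quaternion [w, x, y, z].
In Python, from station import monitor, capture, camera_info, bot gives the robot as it stands. The module is installed in compiled form; this text tells all that it offers.
- The arm moves only by the tool arm_command, never from a script. Its argument "series" is a list of rows, each a list of 2 entries, a list of its own where there are three numbers: the shift along the world's x, y, z in m, then the turn about the world's z in rad. A call has 1 to 20 rows; each row is the pose to reach, as a shift and turn from the pose commanded when the call began; what a row does not reach only later rows make up. A row lasts 1/10 s, in which the tool goes at most 50 mm and 8.59 degrees, less where a joint would pass 70% of its speed; a pose out of reach is approached as far as the arm can. A call with a gripper value outside its range is refused whole. "gripper" is the closure, from -1 (fully open) to 1 (shut), so that 0 is half open, set as the call begins (left out, the last holds). The fingers move at their own pace and stop on an object; the grip force is fixed at half the most. Time passes only in rows, so rows that repeat a pose let the fingers close. It gives the time, the measured TCP pose, the force, the opening and the grip force at its end, in the units of the state.
- monitor.get_state(): the state, without advancing time (a new reading comes with each control period).
- capture(name): name is "scene" or "top"; returns the picture (480x640x3 uint8, red, green, blue); there is no depth.
- camera_info(name): a dict with "camera_matrix" (3x3 intrinsics, pixels), "eye" and "rotation" of the camera in the world. Camera axes: x right, y up, looking along -z (the intrinsics and any distortion apply to the point x, -y, -z); pixel columns grow to the right and rows downward; lengths in m; the calibration is good to about 2 mm. A picture is of the moment at which its call begins. camera_info takes no time and is no camera call.
- bot.close_job(): hands the job in; it is judged then, once.
The state is a dict: "time": time; "joints": joint angles; "qd": joint speeds; "joint_efforts": joint torques, N m; "position": TCP position; "ee_rot": TCP orientation; "ft_force": force on the tool from outside, world axes, zero at the start; "ft_torque": the same for the moment, N m; "grip_width": opening from 0.0 (shut) to 1.0 (fully open); "finger_force": force on a finger pad.
Only numpy, scipy, OpenCV 4.12 (cv2) and the standard library are available. Lean on these libraries where they do the work, as an engineer would, in place of code of your own. Each camera call takes 0.05 s, during which the arm holds its last target. There are 200 camera calls.

## Working session

There is one attempt and no reset: what is moved stays moved. The work goes in short steps, Python scripts to look and compute and a tool call to move; the robot and the scene stay as the last step left them, time stands still between calls to the robot, and variables do not carry over. Pictures are saved under pics/ and viewed, at most 10 in all, crops included, and the job is handed in when it is done.

Besides the shell and the picture viewer there is one more tool, called in YAML: its name, and indented under it one key for each argument. arm_command: Moves the arm, as the interface text tells. Its arguments: {"type":"object","properties":{"series":{"type":"array"},"gripper":{"type":"number"}},"required":["series"]}

```bash
mkdir -p pics
python3 - <<'E'
from station import monitor, capture, camera_info
import cv2
for n in("scene","top"):
    i=capture(n); cv2.imwrite(f"pics/{n}0.png",i[:,:,::-1]); c=camera_info(n); print(n,c)
s=monitor.get_state(); print(s)
E
```

```text
scene {'camera_matrix': array([[435.52859837,   0.        , 319.1416174 ],
       [  0.        , 435.52859837, 231.83145664],
       [  0.        ,   0.        ,   1.        ]]), 'eye': array([1.16075945, 0.1603957 , 1.10248867]), 'rotation': array([0.60258203, 0.16898935, 0.2084203 , 0.75159728])}
top {'camera_matrix': array([[611.11497809,   0.        , 316.70061792],
       [  0.        , 611.11497809, 244.17962746],
       [  0.        ,   0.        ,   1.        ]]), 'eye': array([0.28584628, 0.04447893, 1.63020101]), 'rotation': array([ 0.72991698,  0.07403187, -0.0687388 , -0.67602919])}
{'time': 0.1, 'joints': array([ 1.03388521e+00,  8.79110714e-02,  1.37214379e+00, -8.07528021e-06,
        1.68358188e+00, -1.03094674e-01]), 'qd': array([-0.00027615, -0.00272958, -0.0028118 , -0.00101782,  0.00014467,
       -0.00128739]), 'joint_efforts': array([ 2.71360601e-03, -3.53018260e+01, -3.14217067e+01, -2.52248424e-05,
        7.97313260e-03,  8.43940224e-07]), 'position': array([0.23095613, 0.49865924, 0.23021915]), 'ee_rot': array([-3.17695707e-04,  2.15211652e-01,  9.76566895e-01, -9.71424005e-04]), 'ft_force': array([-0.50910249,  0.5582674 , -0.78893231]), 'ft_torque': array([-0.01687477,  0.0139902 , -0.015611  ]), 'finger_force': 0.0, 'grip_width': 1.0012499030809772}
```

View pics/scene0.png

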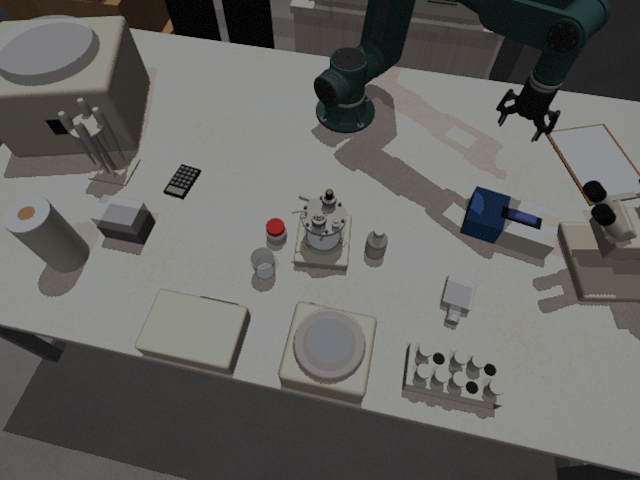

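View pics/top0.png

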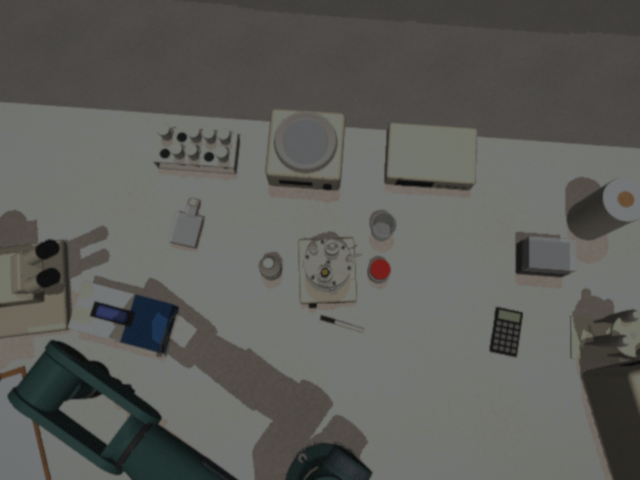

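The scene view shows the vessel near (323,225), with the electrode's dark head at about (329,195). In the top view the lid is at about (329,263) and the head at about (325,272). I'll enlarge both crops.

```bash
cat > h.py <<'E'
import numpy as np, cv2
from scipy.spatial.transform import Rotation as R
from station import monitor, capture, camera_info
def ray(n,px):
    c=camera_info(n);K=c["camera_matrix"];q=c["rotation"]
    r=R.from_quat([q[1],q[2],q[3],q[0]])
    d=np.array([(px[0]-K[0,2])/K[0,0],-(px[1]-K[1,2])/K[1,1],-1.]);return c["eye"],r.apply(d)
def onplane(n,px,z):
    e,d=ray(n,px);return e+d*(z-e[2])/d[2]
def proj(n,p):
    c=camera_info(n);K=c["camera_matrix"];q=c["rotation"]
    v=R.from_quat([q[1],q[2],q[3],q[0]]).inv().apply(np.array(p)-c["eye"])
    return K[0,2]+K[0,0]*v[0]/-v[2],K[1,2]-K[1,1]*v[1]/-v[2]
def tri(p1,p2):
    e,d=ray("scene",p1);f,g=ray("top",p2)
    t=np.linalg.lstsq(np.c_[d,-g],f-e,rcond=None)[0]
    a=e+d*t[0];b=f+g*t[1];return (a+b)/2,np.linalg.norm(a-b)
E
python3 - <<'E'
from h import *
a=cv2.imread("pics/scene0.png")[180:270,280:370];b=cv2.imread("pics/top0.png")[225:315,285:375]
f=lambda i:cv2.resize(np.clip(i.astype(float)*1.4,0,255).astype('uint8'),(400,400),interpolation=cv2.INTER_CUBIC)
cv2.imwrite("pics/z0.png",np.hstack([f(a),f(b)]))
print(tri((329,194),(325,272)),onplane("top",(329,263),.152),onplane("top",(325,272),.21))
E
```

```text
(array([0.51271457, 0.04339242, 0.20018302]), np.float64(0.0031246275681269466)) [0.54362069 0.03361969 0.152     ] [0.51138387 0.04186447 0.21      ]
```

View pics/z0.png

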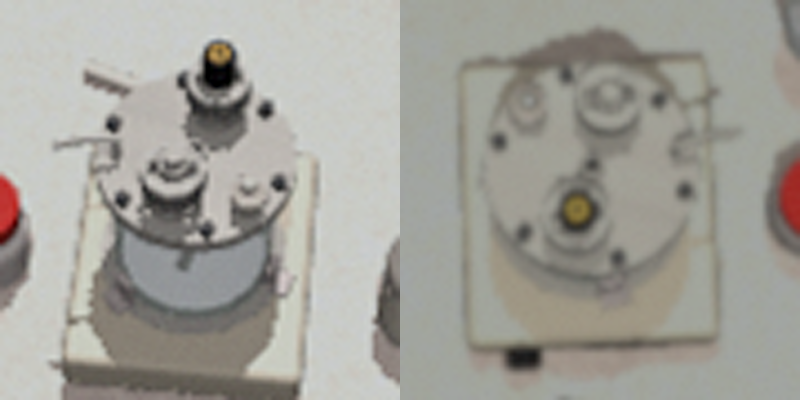

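Run:
```python
from h import *
print("head",tri((329.3,191.7),(324.8,272.2)),onplane("top",(324.8,272.2),.21))
p=onplane("top",(331.8,247.5),.190);e=onplane("top",(324.8,272.2),.21)
ed=(p-e)[:2];print("plug",p,np.linalg.norm(ed),np.degrees(np.arctan2(ed[1],ed[0])))
# check scene: ring centres & bottle etc.
print("plug scene",onplane("scene",(280+172/4.444,180+172/4.444),.188))
print("lid",onplane("top",(328.2,263.2),.152),"mid",(p+e)/2)
for n,px,z in [("jar",(379,269),.065),("beaker",(382,225),.085),("bottle",(268,264),.115),("marker",(342,324),.01)]: print(n,onplane("top",px,z))
```

```text
head (array([0.51099903, 0.04374052, 0.2078624 ]), np.float64(0.0029219648200382933)) [0.51087377 0.04229806 0.21      ]
plug [0.57519589 0.02992874 0.19      ] 0.0655006461756209 -10.88525753913528
plug scene [0.58387408 0.0338999  0.188     ]
lid [0.54297391 0.03554074 0.152     ] mid [0.54303483 0.0361134  0.2       ]
jar [ 0.55297731 -0.09743588  0.065     ]
beaker [ 0.66573155 -0.09690295  0.085     ]
bottle [0.53578647 0.18608482 0.115     ]
marker [ 0.40832829 -0.01341186  0.01      ]
```

arm_command:
  series:
    - [[0.02,-0.035,0.05],-0.1]
    - [[0.045,-0.073,0.05],-0.2]
    - [[0.07,-0.114,0.05],-0.3]
    - [[0.095,-0.155,0.05],-0.35]
    - [[0.12,-0.195,0.05],-0.35]
    - [[0.145,-0.236,0.05],-0.35]
    - [[0.17,-0.277,0.05],-0.35]
    - [[0.195,-0.318,0.05],-0.35]
    - [[0.22,-0.358,0.05],-0.35]
    - [[0.245,-0.4,0.05],-0.35]
    - [[0.265,-0.432,0.05],-0.35]
    - [[0.28,-0.456,0.05],-0.35]
    - [[0.28,-0.456,0.05],-0.35]
    - [[0.28,-0.456,0.05],-0.35]
    - [[0.28,-0.456,0.05],-0.35]
  gripper: -0.4

```text
time: 1.6
position: [0.5107, 0.0439, 0.2811]
ee_rot: [-0.0, 0.381, 0.924, 0.0]
ft_force: [0.1, 0.9, -0.1]
grip_width: 0.698
finger_force: 0.0
```

Run:
```python
from h import *
i=capture("scene")[:,:,::-1];cv2.imwrite("pics/s1.png",i)
def f(i):return cv2.resize(np.clip(i.astype(float)*1.4,0,255).astype('uint8'),(600,600),interpolation=cv2.INTER_CUBIC)
cv2.imwrite("pics/s1z.png",f(i[150:250,280:380]))
print(proj("scene",[.5107,.0439,.281]),proj("scene",[.511,.043,.21]))
```

```text
(np.float64(329.4787883836722), np.float64(173.3936892688542)) (np.float64(328.45933921636725), np.float64(191.10237494763007))
```

View pics/s1z.png

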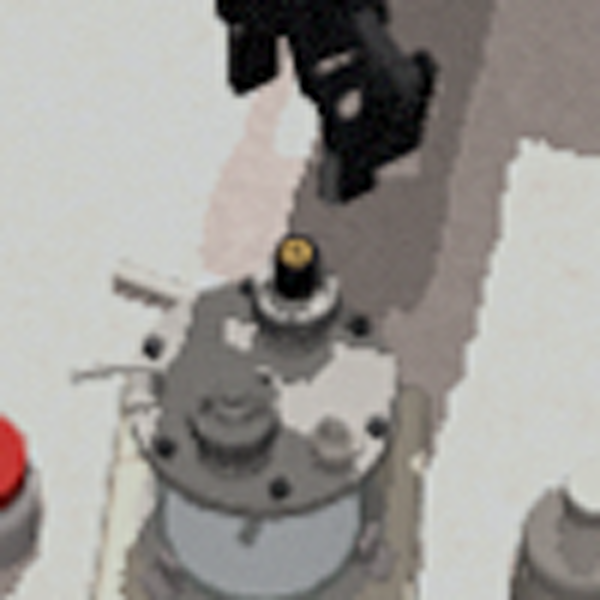

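The fingertip midpoint at crop (299,140) projects where the measured TCP should be, and the head at (296,247) sits directly below it. Going down.

arm_command:
  series:
    - [[0,0,-0.03],0]
    - [[0,0,-0.06],0]
    - [[0,0,-0.085],0]
    - [[0,0,-0.105],0]
    - [[0,0,-0.115],0]
    - [[0,0,-0.12],0]
    - [[0,0,-0.12],0]
    - [[0,0,-0.12],0]

```text
time: 2.45
position: [0.5119, 0.0433, 0.1627]
ee_rot: [0.001, 0.382, 0.924, 0.0]
ft_force: [-0.2, 1.0, 1.2]
grip_width: 0.703
finger_force: 0.0
```

arm_command:
  series:
    - [[0,0,0],0]
    - [[0,0,0],0]
    - [[0,0,0],0]
    - [[0,0,0],0]
    - [[0,0,0],0]
    - [[0,0,0],0]
    - [[0,0,0],0]
    - [[0,0,0],0]
  gripper: 1

```text
time: 3.25
position: [0.5119, 0.0431, 0.1628]
ee_rot: [0.001, 0.382, 0.924, 0.001]
ft_force: [-0.6, -0.2, 5.1]
grip_width: 0.404
finger_force: 60.5
```

arm_command:
  series:
    - [[0,0,0],0.1]
    - [[0,0,0],0.2]
    - [[0,0,0],0.3]
    - [[0,0,0],0.4]
    - [[0,0,0],0.5]
    - [[0,0,0],0.6]
    - [[0,0,0],0.7]
    - [[0,0,0],0.8]
    - [[0,0,0],0.9]
    - [[0,0,0],1.0]
    - [[0,0,0],1.1]
    - [[0,0,0],1.15]
    - [[0,0,0],1.2]
    - [[0,0,0],1.22]
    - [[0,0,0],1.22]

```text
time: 4.75
position: [0.5129, 0.0453, 0.1628]
ee_rot: [0.003, -0.215, 0.977, 0.002]
ft_force: [2.9, 6.9, 4.0]
grip_width: 0.404
finger_force: 59.8
```

```bash
python3 -c "
from h import *
s=monitor.get_state();print(s['ft_force'],s['ft_torque'],s['ee_rot'],s['joints'][5])"
```

```text
[2.88518804 6.93870376 4.02445869] [ 1.09801858 -0.39290075 -1.28996327] [ 0.00314253 -0.21522919  0.976556    0.00221291] -2.030475547315585
```

arm_command:
  series:
    - [[0.001,0.002,0],0.03]
    - [[0.001,0.002,0],0.06]
    - [[0.001,0.002,0],0.06]

```text
time: 5.05
position: [0.5138, 0.046, 0.1628]
ee_rot: [0.003, -0.245, 0.969, 0.001]
ft_force: [3.7, 5.1, 5.2]
grip_width: 0.402
finger_force: 60.1
```

```bash
python3 -c "
from h import *
s=monitor.get_state();print(s['position'],s['ft_force'],s['ft_torque'],s['ee_rot'],s['joints'][5])"
```

```text
[0.51381137 0.0460453  0.16277995] [3.69350959 5.07232779 5.1886183 ] [ 0.85695876 -0.49827881 -1.1531062 ] [ 2.64017790e-03 -2.45345303e-01  9.69431918e-01  6.83631693e-04] -2.0889179835948273
```

arm_command:
  series:
    - [[0,0,0],0]
    - [[0,0,0],0]
    - [[0,0,0],0]
    - [[0,0,0],0]
    - [[0,0,0],0]
  gripper: -0.3

```text
time: 5.55
position: [0.5119, 0.0449, 0.1609]
ee_rot: [-0.0, -0.246, 0.969, 0.0]
ft_force: [-0.2, 0.2, -1.0]
grip_width: 0.65
finger_force: 0.0
```

```bash
python3 -c "
from h import *
s=monitor.get_state();print(s['position'],s['ft_force'],s['ft_torque'],s['ee_rot'],s['grip_width'])"
```

```text
[0.51189182 0.0449145  0.16093475] [-0.18649184  0.19007571 -1.04340703] [-0.00267754  0.03653108 -0.00561331] [-4.95683487e-04 -2.45639260e-01  9.69361185e-01  4.43336315e-05] 0.6500433748616211
```

arm_command:
  series:
    - [[-0.001,-0.0005,0.015],0]
    - [[-0.001,-0.0005,0.026],-0.13]
    - [[-0.001,-0.0005,0.026],-0.27]
    - [[-0.001,-0.0005,0.026],-0.4]
    - [[-0.001,-0.0005,0.026],-0.53]
    - [[-0.001,-0.0005,0.026],-0.65]
    - [[-0.001,-0.0005,0.026],-0.65]
    - [[-0.001,-0.0005,0.026],-0.65]
    - [[-0.001,-0.0005,0.026],-0.65]

```text
time: 6.45
position: [0.5113, 0.0446, 0.1878]
ee_rot: [0.0, 0.076, 0.997, 0.0]
ft_force: [0.4, -0.4, -0.4]
grip_width: 0.648
finger_force: 0.0
```

arm_command:
  series:
    - [[0,0,0],0]
    - [[0,0,0],0]
    - [[0,0,0],0]
    - [[0,0,0],0]
    - [[0,0,0],0]
    - [[0,0,0],0]
    - [[0,0,0],0]
    - [[0,0,0],0]
  gripper: 1

```text
time: 7.25
position: [0.5113, 0.0445, 0.1876]
ee_rot: [0.0, 0.077, 0.997, 0.0]
ft_force: [-0.4, -0.0, 3.3]
grip_width: 0.215
finger_force: 58.5
```

arm_command:
  series:
    - [[0,0,0.005],0]
    - [[0,0,0.01],0]
    - [[0,0,0.015],0]
    - [[0,0,0.02],0]
    - [[0,0,0.02],0]

```text
time: 7.75
position: [0.5117, 0.0446, 0.2085]
ee_rot: [0.001, 0.077, 0.997, 0.0]
ft_force: [-0.0, 1.2, -0.8]
grip_width: 0.208
finger_force: 58.6
```

arm_command:
  series:
    - [[0,0,0.015],0]
    - [[0,0,0.03],0]
    - [[0,0,0.045],0]
    - [[0,0,0.06],0]
    - [[0,0,0.075],0]
    - [[0,0,0.09],0]
    - [[0,0,0.105],0]
    - [[0,0,0.12],0]
    - [[0,0,0.13],0]
    - [[0,0,0.13],0]
    - [[0,0,0.13],0]

```text
time: 8.85
position: [0.5112, 0.0446, 0.3373]
ee_rot: [-0.0, 0.077, 0.997, 0.0]
ft_force: [0.4, -0.3, -1.4]
grip_width: 0.21
finger_force: 58.6
```

Run:
```python
from h import *
i=capture("scene")[:,:,::-1]
cv2.imwrite("pics/s2z.png",cv2.resize(np.clip(i[130:250,270:390].astype(float)*1.4,0,255).astype('uint8'),(600,600),interpolation=cv2.INTER_CUBIC))
s=monitor.get_state();print(s['position'],s['ft_force'],s['ft_torque'])
```

```text
[0.51101244 0.04456919 0.33662619] [-0.07758079 -0.34664436 -1.07697718] [0.03456591 0.0001077  0.03767529]
```

View pics/s2z.png

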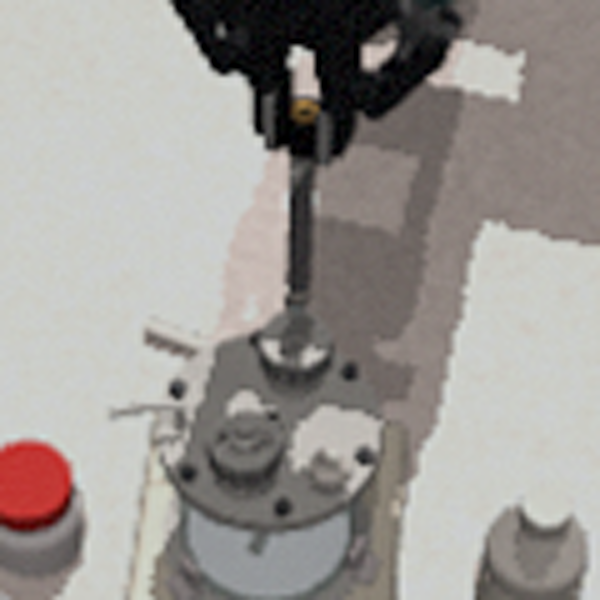

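Drawn out: the tip, at about (295,300), is above the ring. The moves can't tilt the tool, so I'll lower the electrode outside its ring. Then I'll lean the shaft on the ring's top edge, so the head pivots between the pads.

arm_command:
  series:
    - [[-0.02,0.003,0],0]
    - [[-0.04,0.006,0],0]
    - [[-0.0445,0.007,0],0]
    - [[-0.0445,0.007,0],0]
    - [[-0.0445,0.007,-0.015],0]
    - [[-0.0445,0.007,-0.03],0]
    - [[-0.0445,0.007,-0.045],0]
    - [[-0.0445,0.007,-0.051],0]
    - [[-0.04,0.006,-0.051],0]
    - [[-0.034,0.005,-0.051],0]
    - [[-0.03,0.0045,-0.051],0]
    - [[-0.03,0.0045,-0.051],0]

```text
time: 10.1
position: [0.4822, 0.0489, 0.2869]
ee_rot: [0.001, 0.077, 0.997, 0.0]
ft_force: [-0.3, 0.6, -0.5]
grip_width: 0.206
finger_force: 58.6
```

arm_command:
  series:
    - [[0.006,-0.001,0],0]
    - [[0.012,-0.002,0],0]
    - [[0.018,-0.003,0],0]
    - [[0.024,-0.004,-0.001],0]
    - [[0.03,-0.0045,-0.002],0]
    - [[0.0345,-0.0055,-0.002],0]
    - [[0.0345,-0.0055,-0.002],0]

```text
time: 10.8
position: [0.5161, 0.0434, 0.2836]
ee_rot: [-0.001, 0.077, 0.997, 0.0]
ft_force: [-3.3, 0.6, 0.4]
grip_width: 0.211
finger_force: 59.3
```

Run:
```python
from h import *
i=capture("scene")[:,:,::-1]
cv2.imwrite("pics/s3z.png",cv2.resize(np.clip(i[130:250,270:390].astype(float)*1.4,0,255).astype('uint8'),(600,600),interpolation=cv2.INTER_CUBIC))
s=monitor.get_state();print(s['position'],s['ft_force'],s['ft_torque'])
```

```text
[0.51585518 0.04346473 0.2836209 ] [-1.72130862 -0.05283573 -1.21001651] [ 0.13866132  0.84721265 -0.01275402]
```

View pics/s3z.png

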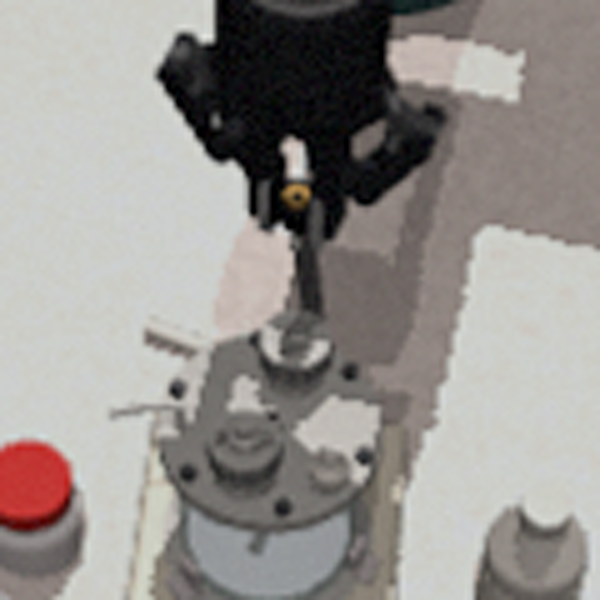

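The head now leans at (297,193) with the shaft resting behind the ring near (310,300), and the force is only about 3 N. Carrying on round the arc.

arm_command:
  series:
    - [[0.009,-0.0015,-0.003],0]
    - [[0.018,-0.003,-0.006],0]
    - [[0.027,-0.004,-0.01],0]
    - [[0.035,-0.0055,-0.015],0]
    - [[0.043,-0.0065,-0.02],0]
    - [[0.051,-0.008,-0.026],0]
    - [[0.0575,-0.009,-0.033],0]
    - [[0.064,-0.01,-0.04],0]
    - [[0.0695,-0.0105,-0.048],0]
    - [[0.074,-0.011,-0.056],0]
    - [[0.078,-0.012,-0.065],0]
    - [[0.078,-0.012,-0.065],0]
    - [[0.078,-0.012,-0.065],0]

```text
time: 12.15
position: [0.5926, 0.0316, 0.2182]
ee_rot: [-0.002, 0.077, 0.997, -0.0]
ft_force: [-2.7, -0.6, 1.3]
grip_width: 0.206
finger_force: 58.4
```

Run:
```python
from h import *
i=capture("scene")[:,:,::-1]
cv2.imwrite("pics/s4z.png",cv2.resize(np.clip(i[130:250,270:390].astype(float)*1.4,0,255).astype('uint8'),(600,600),interpolation=cv2.INTER_CUBIC))
s=monitor.get_state();print(s['position'],s['ft_force'],s['ft_torque'])
```

```text
[0.59257429 0.0316617  0.2186221 ] [-3.07686528 -0.17074652  0.2543132 ] [0.00368935 0.74852578 0.06453148]
```

View pics/s4z.png

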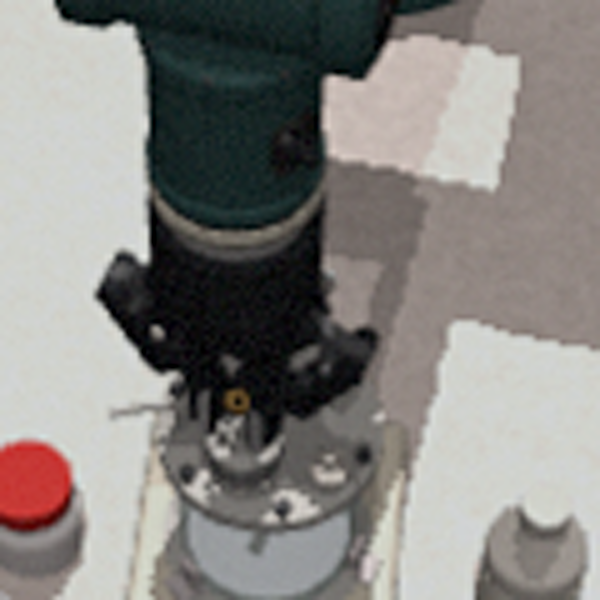

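The gold end cap at (236,400) faces the camera, so the electrode is well over. Lifting straight up now.

arm_command:
  series:
    - [[0,0,0.01],0]
    - [[0,0,0.025],0]
    - [[0,0,0.04],0]
    - [[0,0,0.055],0]
    - [[0,0,0.07],0]
    - [[0,0,0.085],0]
    - [[0,0,0.1],0]
    - [[0,0,0.115],0]
    - [[0,0,0.13],0]
    - [[0,0,0.14],0]
    - [[0,0,0.147],0]
    - [[0,0,0.15],0]
    - [[0,0,0.15],0]
    - [[0,0,0.15],0]
    - [[0,0,0.15],0]
    - [[0,0,0.15],0]

```text
time: 13.8
position: [0.5936, 0.0316, 0.3686]
ee_rot: [-0.001, 0.077, 0.997, 0.0]
ft_force: [0.2, 0.4, -1.4]
grip_width: 0.207
finger_force: 59.0
```

Run:
```python
from h import *
f=lambda i,k:cv2.resize(np.clip(i.astype(float)*k,0,255).astype('uint8'),(400,400),interpolation=cv2.INTER_CUBIC)
i=capture("scene")[:,:,::-1];j=capture("top")[:,:,::-1]
cv2.imwrite("pics/s5z.png",np.hstack([f(i[110:250,250:390],1.4),f(j[200:340,250:390],1.4)]))
s=monitor.get_state();print(s['position'],s['ft_force'],s['finger_force'],s['grip_width'],s['time'])
```

```text
[0.5935895  0.03159403 0.36891792] [ 0.07888774 -0.18935539 -1.30901026] 59.02849316596985 0.20896908665604033 13.9
```

View pics/s5z.png

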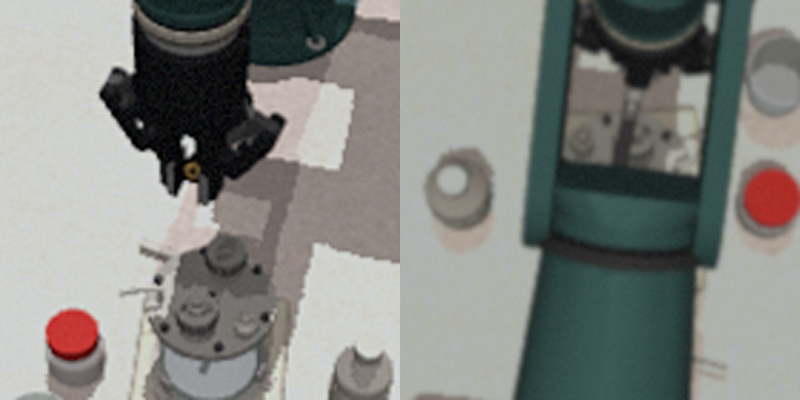

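The top view shows the shaft reaching well back from the fingers, about (630,95) to (625,165), but the arm hides the tip. A turn of the tool will show it from the side.

arm_command:
  series:
    - [[0,0,0],-0.08]
    - [[0,0,0],-0.18]
    - [[0,0,0],-0.28]
    - [[0,0,0],-0.38]
    - [[0,0,0],-0.48]
    - [[0,0,0],-0.58]
    - [[0,0,0],-0.68]
    - [[0,0,0],-0.78]
    - [[0,0,0],-0.86]
    - [[0,0,0],-0.9]
    - [[0,0,0],-0.9]
    - [[0,0,0],-0.9]
    - [[0,0,0],-0.9]
    - [[0,0,0],-0.9]

```text
time: 15.3
position: [0.5937, 0.0315, 0.3693]
ee_rot: [0.0, 0.503, 0.864, 0.0]
ft_force: [-0.3, -1.0, -0.6]
grip_width: 0.204
finger_force: 59.0
```

Run:
```python
from h import *
i=capture("scene")[:,:,::-1]
cv2.imwrite("pics/s6z.png",cv2.resize(np.clip(i[110:230,270:390].astype(float)*1.4,0,255).astype('uint8'),(600,600),interpolation=cv2.INTER_CUBIC))
s=monitor.get_state();p=s['position'];q=s['ee_rot'];print(p,q,s['ft_force'],s['finger_force'])
y=R.from_quat([q[1],q[2],q[3],q[0]]).apply([0,1,0]);a=np.arctan2(y[1],y[0]);d=-np.array([np.sin(a),-np.cos(a),0])
H=p+[0,0,.0115]
for t in (30,45,60,70,80):
    T=H+.139*(np.sin(np.radians(t))*d-np.cos(np.radians(t))*np.array([0,0,1]))
    u=proj("scene",T);print(t,T.round(3),(u[0]-270)*5,(u[1]-110)*5)
```

```text
[0.59368049 0.03156253 0.36933648] [2.34445860e-05 5.02752372e-01 8.64430478e-01 2.84066763e-05] [-0.55515936  0.42822188 -1.47396129] 58.983662724494934
30 [0.559 0.092 0.26 ] 374.67259247527977 440.5431114642586
45 [0.545 0.117 0.283] 435.5099451615203 398.2742992008292
60 [0.534 0.136 0.311] 485.8678351623135 349.16016423237136
70 [0.529 0.145 0.333] 511.9908312843137 313.63802429685836
80 [0.526 0.151 0.357] 531.0211018154464 276.76647835875457
```

View pics/s6z.png

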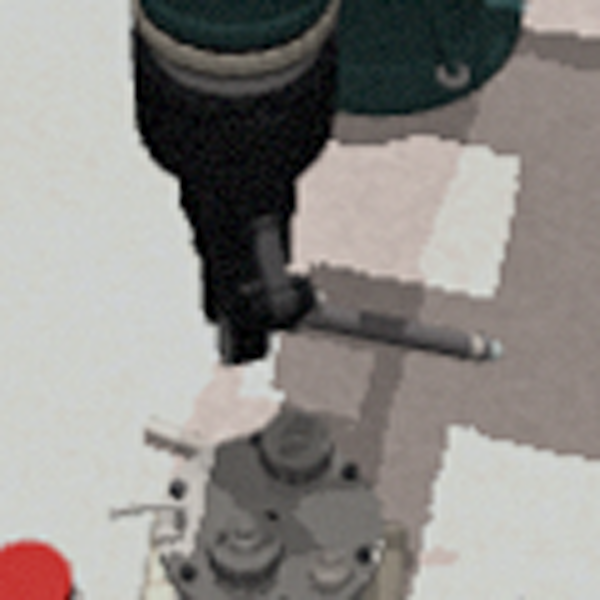

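The tip is at (495,350), which puts the electrode about 61° from upright with its tip around 0.31 m up. It's still, and nothing else has been disturbed.

```bash
python3 -c "
from station import bot
print(bot.close_job())"
```

```text
the job is handed in; nothing more can be done
None
```

The job is handed in: I turned the electrode's ring to its open stop and drew the electrode straight up. The arm now holds it still about 61° from upright, its tip about 0.31 m above the table, and nothing else on the bench was touched. Since the moves can't tilt the tool, I laid it over by leaning its shaft on its own ring's edge (about 3 N).

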